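# Turn a damp cheese board on the turning stand and stack it to dry

## Robot

A 7-joint arm with a two-finger parallel gripper is mounted at the origin on the work surface. World frame = base frame: x ahead of the robot, y to its left, z up, the work surface at z = 0. Lengths are in m, angles in rad, forces in N, time in s.
With the tool pointing down it reaches from about 0.4 to 0.85 m from the base axis. Payload 10.4 kg.
Tool frame: the origin (TCP) lies between the finger pads; the fingertips stand 19 mm ahead of it and the grasp point (between the pads) is the TCP; x points along the fingers, y is the direction in which the jaws open and shut, and the axes are right-handed (so a half turn about x gives the same grasp; the last joint's range is limited). The gripper opens to 87 mm and grips with 3 to 60 N. Pads are 19 mm wide; open, the fingers measure 117 mm over their backs; the gripper's body (75 mm by 190 mm) begins 51 mm behind the grasp point.
Start: joints at [1.084, 0.332, -0.065, 1.46, 0.022, 1.35, -0.088], TCP at [0.28, -0.559, 0.242] pointing down, gripper open.
Joint ranges: [-2.6, 2.6], [-0.5, 2.12], [-1.47, 1.34], [0.16, 2.42], [-1.27, 4.41], [0.06, 2.06], [-2.6, 2.6]. Speed limits (rad/s): [2.22, 2.22, 2.79, 2.79, 3.14, 3.14, 3.14].

## Interface

Orientations are given as a unit quaternion [x, y, z, w].
In Python, from bench import r gives the robot as it stands.
- The arm moves only by the tool drive_tool, never from a script. Its argument "motion" is a list of rows, each a list of 4 numbers: the shift along the tool's x, y, z in cm, then the turn about the tool's x in units of 5 degrees (1.0 is 5 degrees). In form: [[tx, ty, tz, twist], ...]. A call has 1 to 20 rows; each row is the pose to reach, as a shift and turn from the pose commanded when the call began, along the tool's axes at that moment; what a row does not reach only later rows make up. A row lasts 1/12 s, in which the tool goes at most 41.7 mm and 7.16 degrees, less where a joint would pass 70% of its speed; a pose out of reach is approached as far as the arm can. A call with a gripper value outside its range is refused whole. "grip" is the closure in counts, from 0 (fully open) to 255 (shut), set as the call begins (left out, the last holds). The fingers move at their own pace and stop on an object; "force" is the grip in N (left out, the last holds). Time passes only in rows, so rows that repeat a pose let the fingers close. It gives the time, the measured TCP pose, the force and the opening at its end, in the units of the state.
- r.read_state(): the state, without advancing time (a new reading comes with each control period).
- r.camera(name): name is "scene" or "top" or "wrist"; returns the picture (480x640x3 uint8, red, green, blue); there is no depth.
- r.calibration(name): a dict with "fx", "fy", "cx", "cy" (pixels), "dist" ([k1, k2, p1, p2, k3] as OpenCV has them; the pictures are not rectified), "xyz" and "orientation" of the camera in the world. Camera axes: x right, y up, looking along -z (the intrinsics and any distortion apply to the point x, -y, -z); pixel columns grow to the right and rows downward; lengths in m; the calibration is good to about 2 mm. A picture is of the moment at which its call begins: read the wrist's pose just before it. calibration takes no time and is no camera call; for the wrist camera it gives the pose at the moment of the call.
- r.close_job(): hands the job in, once; it reports no verdict.
The state is a dict: "time": time; "joint_positions": joint angles; "joint_vel": joint speeds; "joint_torque": joint torques, N m; "ee_pos": TCP position; "eef_rot": TCP orientation; "ft_force": force on the tool from outside, world axes, zero at the start; "torque": the same for the moment, N m; "width": finger opening in m.
Only numpy, scipy, OpenCV 4.12 (cv2) and the standard library are available. Lean on these libraries where they do the work, as an engineer would, in place of code of your own. Each camera call takes 0.05 s, during which the arm holds its last target.

## Task

The two-tone wooden cheese board lies with its dark, damp face down. Turn it over by letting it drop across the steel lip of the turning stand, so that it flips and comes to rest on the stand's blue ramp with the dark face up; then pick it up again and stack it, dark face still up, squarely on top of the pale board on the green slanted drying rack, its low end against the rack's backstop. Leave the pale board and the cheeses where they are.

Things in the scene. Friction and masses are not known exactly. Their poses are not given: they have to be found in the camera images.
- damp_c (a point): Centre of the damp board, to be turned: rigid wood, 130 x 56 x 14 mm, about 75 g, one face pale and the other dark brown (each colour half the thickness). x runs along its length, y along its width, z out of the PALE face: up at the start (dark face down on the table, whose top is z = 0), down in the end.
- turner: Turning stand, fixed to the table: origin at the centre of its underside, z up, x downhill along its blue ramp. At its -x end stands an upright 20 mm thick (x -140 to -120 mm), 170 mm wide, topped by a round steel bar of 20 mm diameter along y: the lip, its top 225 mm above the table.
- lip (a point): Mid-width of the stand, at the height of the lip's top, on the plane of the upright's downhill face (stand x = -120 mm). A board let go level some 5 to 15 mm above the lip, length along the stand's x, its centre 15 to 40 mm downhill of this point so that its uphill end is over the bar, tips off, turns over and lands other face up on the ramp.
- ramp (a point): Middle of the blue ramp's surface, 38 mm above the table. The ramp, 170 mm wide, runs down at 15 degrees from 70 mm above the table at the upright's foot (stand x = -120 mm) to 6 mm at x = +120 mm, where a low stop, 36 mm high and 20 mm thick, ends it. Axes as the stand's.
- rack_bed: Bed of the drying rack, fixed: green, 190 mm long, 150 mm wide, sloping 18 degrees, low end towards the robot. Origin on its surface at the low end, mid-width, at the backstop's face; x up the slope, y across, z square out of the bed. The dark steel backstop stands 50 mm above the bed all along x = 0. A board lying on the pale one and against the backstop has its centre at x = 65, z = 21 mm.
- dry_c (a point): Centre of the loose all-pale board already lying on the rack's bed, near the backstop, length along the slope: same size as the damp board, 130 x 56 x 14 mm; x along its length, z out of its upper face. Must stay there.
- cheese_a: Cheese wheel, 100 mm diameter, 36 mm high, origin at its underside; bystander near the damp board.
- cheese_b: Cheese wheel, 100 mm diameter, 36 mm high, origin at its underside; bystander.
Mind the look-alikes: they are no part of the job. Leave any orange look-alike of the part that bears dry_c alone.

How it is judged:
On the way:
1. the damp board lies at rest on the stand's ramp, dark face up, let go by the gripper (angle between damp_c's own z axis and vertical above 2.6 rad and contact force between damp and turner above 0.1 N and contact force between damp and the fingers below 0.05 N and x of damp_c in the frame of turner between -0.12 and 0.13 m and y of damp_c in the frame of turner between -0.085 and 0.085 m and z of damp_c in the frame of turner below 0.11 m and linear speed of damp below 0.03 m/s), for 0.2 s.
At the end, for the whole second after the job is handed in: The damp board rests released, dark face up and flat on the pale board on the rack: low end within 13 mm of the backstop, centre within 22 mm sideways of the pale board's and 30 mm of the bed's middle, length within 0.2 rad of the slope; the pale board has moved under 20 mm (angle between damp_c's own z axis and vertical above 2.6 rad and x of damp_c in the frame of rack_bed between 0.058 and 0.078 m and y of damp_c in the frame of rack_bed between -0.03 and 0.03 m and z of damp_c in the frame of rack_bed between 0.016 and 0.027 m and y of damp_c in the frame of dry_c between -0.022 and 0.022 m and angle between the x axis of damp_c and the x axis of rack_bed, either way round below 0.2 rad and contact force between damp and dry above 0.05 N and linear speed of damp below 0.02 m/s and angular speed of damp below 0.2 rad/s and distance of dry_c from where it was at the start of the episode below 0.02 m and contact force between damp and the fingers below 0.05 N); the robot touches nothing.
It fails at once if a cheese is shifted by more than 30 mm (distance of any of cheese_a, cheese_b from where it was at the start of the episode above 0.03 m).
It also fails if it takes over 67 s, if anything falls off the work surface, if the arm or the gripper's body presses on something with over 40 N, if the wrist force passes 120 N, or if a joint passes its speed limit or range.

## Working session

There is one attempt and no reset: what is moved stays moved. The work goes in short steps, Python scripts to look and compute and a tool call to move; the robot and the scene stay as the last step left them, time stands still between calls to the robot, and variables do not carry over. Pictures are saved under pics/ and viewed, and the job is handed in when it is done.

Besides the shell and the picture viewer there is one more tool, called after "Call:" as name(argument=value, ...), one argument or row to a line, values as JSON. drive_tool: Moves the arm, as the interface text tells. Its arguments: {"type":"object","properties":{"motion":{"type":"array","items":{"type":"array","items":{"type":"number"}}},"grip":{"type":"number"},"force":{"type":"number"}},"required":["motion"]}

```bash
ls; mkdir -p pics
python3 - <<'E'
from bench import r
import cv2
s=r.read_state(); print(s)
for n in ["scene","top","wrist"]:
    c=r.calibration(n); print(n,c)
    cv2.imwrite(f"pics/{n}0.png",r.camera(n)[:,:,::-1])
E
```

```text
pics
{'time': 0.0, 'joint_positions': array([ 1.0843852 ,  0.33286976, -0.0647377 ,  1.46097601,  0.02159724,
        1.34990017, -0.08847543]), 'joint_vel': array([-0.00165083, -0.00088487,  0.00048554, -0.00053647, -0.0010472 ,
        0.00142088, -0.00094979]), 'joint_torque': array([-1.53608929e-03, -6.23245239e+01,  2.35830800e-02, -3.89883327e+01,
       -6.13102061e-02,  3.98310937e-02,  1.56080423e-04]), 'ee_pos': array([ 0.27944674, -0.55862573,  0.24073877]), 'eef_rot': array([-0.68803388, -0.16304086,  0.68830789, -0.16204724]), 'ft_force': array([ 0.06583119, -0.13384407,  0.1148544 ]), 'torque': array([ 0.06183683, -0.00210779, -0.00160573]), 'width': 0.0867867721599641}
scene {'fx': 540.6278488978267, 'fy': 540.6278488978267, 'cx': 318.5221613913529, 'cy': 244.48375156066612, 'dist': array([-0.12846427,  0.        ,  0.        ,  0.        ,  0.        ]), 'xyz': array([ 1.01620896, -1.12273493,  1.05324324]), 'orientation': array([0.43046509, 0.10565343, 0.19885969, 0.87406635])}
top {'fx': 488.3862787195548, 'fy': 488.3862787195548, 'cx': 320.91829077667904, 'cy': 250.02313941830812, 'dist': array([-0.00488074,  0.        ,  0.        ,  0.        ,  0.        ]), 'xyz': array([ 0.40999738, -0.10184616,  1.23561901]), 'orientation': array([-0.03025795,  0.01597996,  0.70825027, -0.70513165])}
wrist {'fx': 410.5108099661073, 'fy': 410.5108099661073, 'cx': 321.0778748070411, 'cy': 244.41236136357452, 'dist': array([-0.00889556,  0.        ,  0.        ,  0.        ,  0.        ]), 'xyz': array([ 0.34926319, -0.52526219,  0.38510158]), 'orientation': array([-0.12190257,  0.07596006, -0.51983604,  0.8421047 ])}
```

View pics/scene0.png

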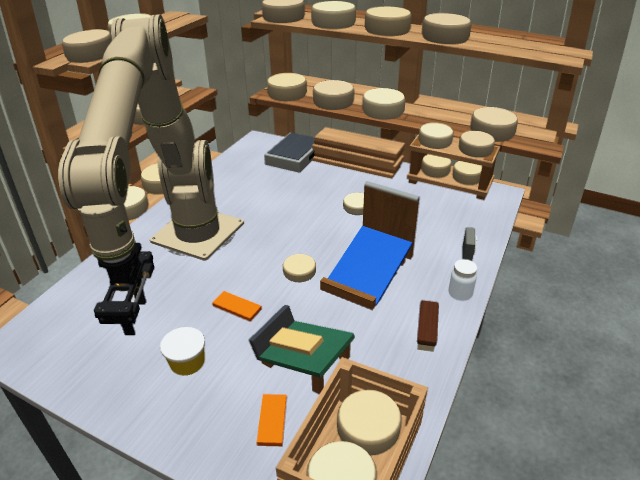

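View pics/top0.png

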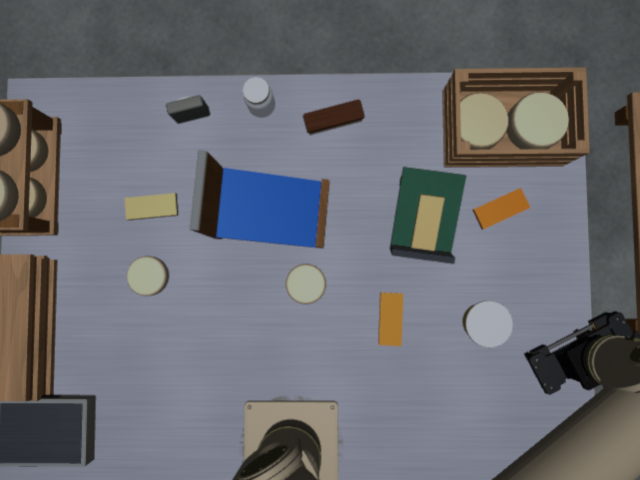

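View pics/wrist0.png

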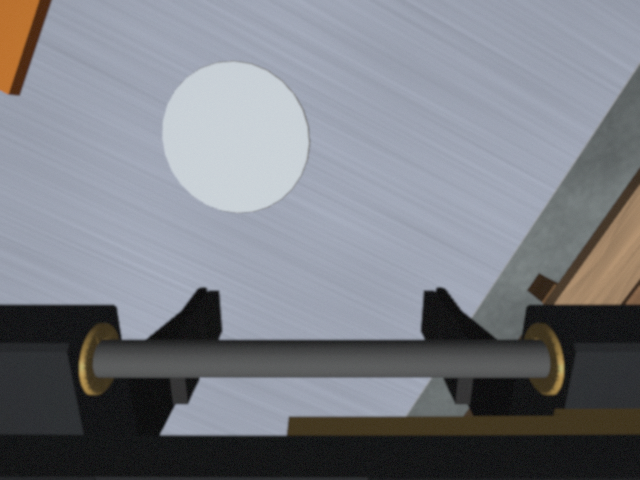

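Top view: the damp board is the pale plank at (151,206), left of the stand. Cheese_a is at (147,276) and cheese_b at (305,284). The stand runs from the upright at (205,190) to the stop at (323,213). The rack is at (428,215), with the pale board on it at (428,223). The orange planks, the white tub and the other clutter are look-alikes or bystanders.

```bash
cat > h.py <<'E'
import numpy as np, cv2
from scipy.spatial.transform import Rotation as R
def ray(c,uv):
    K=np.array([[c['fx'],0,c['cx']],[0,c['fy'],c['cy']],[0,0,1]])
    p=cv2.undistortPoints(np.array(uv,float).reshape(-1,1,2),K,np.array(c['dist']))[:,0]
    d=np.c_[p[:,0],-p[:,1],-np.ones(len(p))]
    return np.array(c['xyz']),R.from_quat(c['orientation']).apply(d)
def onz(c,uv,z):
    o,d=ray(c,uv); return o+d*((z-o[2])/d[:,2])[:,None]
def onplane(c,uv,p0,n):
    o,d=ray(c,uv); return o+d*(((p0-o)@n)/(d@n))[:,None]
def blobs(img,lo,hi,roi=None,amin=150):
    hsv=cv2.cvtColor(img,cv2.COLOR_RGB2HSV); m=cv2.inRange(hsv,np.array(lo),np.array(hi))
    if roi: 
        k=np.zeros_like(m);x0,y0,x1,y1=roi;k[y0:y1,x0:x1]=1;m=m*k
    cs,_=cv2.findContours(m,cv2.RETR_EXTERNAL,cv2.CHAIN_APPROX_NONE)
    return m,sorted([c for c in cs if cv2.contourArea(c)>amin],key=cv2.contourArea,reverse=True)
E
python3 - <<'E'
from h import *
from bench import r
img=cv2.imread('pics/top0.png')[:,:,::-1].copy(); c=r.calibration('top')
def rect(w):
    q=cv2.minAreaRect((w[:,:2]*1000).astype(np.float32)); return np.round(q[0],1),np.round(q[1],1),round(q[2],1),np.round(cv2.boxPoints(q),1).tolist()
for n,lo,hi,roi,z in [('damp',(18,60,90),(35,255,255),(110,180,190,230),.014),('cheeseA',(15,30,90),(40,255,255),(110,240,190,310),.036),('cheeseB',(15,30,90),(40,255,255),(270,250,340,320),.036),('ramp',(100,120,60),(130,255,255),None,.038)]:
    m,b=blobs(img,lo,hi,roi)
    for k in b[:1]:
        w=onz(c,k[:,0],z); print(n,cv2.contourArea(k),rect(w), [ (w[:,i].min()+w[:,i].max())/2 for i in (0,1)], cv2.approxPolyDP(k,4,True)[:,0].tolist())
for n,lo,hi,roi in [('rack',(60,80,20),(95,255,140),(370,150,480,280)),('dry',(15,60,120),(35,255,255),(400,180,460,260))]:
    m,b=blobs(img,lo,hi,roi); 
    for k in b[:2]: print(n,cv2.contourArea(k),cv2.approxPolyDP(k,3,True)[:,0].tolist())
cv2.imwrite('pics/z1.png',cv2.resize(img[130:290,100:500,::-1],None,fx=2,fy=2,interpolation=cv2.INTER_CUBIC))
E
```

```text
damp 1026.0 (array([604. , 355.2]), array([ 55.5, 129.8]), 5.3, [[570.4000244140625, 417.29998779296875], [582.2999877929688, 288.1000061035156], [637.5999755859375, 293.20001220703125], [625.5999755859375, 422.3999938964844]]) [np.float64(0.6032178685200849), np.float64(0.35569811967226095)] [[175, 194], [125, 198], [126, 217], [176, 214]]
cheeseA 1130.5 (array([429. , 355.2]), array([95.1, 93.9]), 89.8, [[382.0, 307.79998779296875], [475.79998779296875, 307.5], [476.1000061035156, 402.6000061035156], [382.20001220703125, 402.8999938964844]]) [np.float64(0.4290134246614035), np.float64(0.3551967498596793)] [[141, 257], [131, 264], [128, 281], [136, 292], [153, 294], [163, 285], [165, 271], [154, 257]]
cheeseB 1167.0 (array([406.4, -39.1]), array([95.5, 95.2]), 71.3, [[346.1000061035156, -69.0999984741211], [436.20001220703125, -99.5999984741211], [466.79998779296875, -9.100000381469727], [376.6000061035156, 21.399999618530273]]) [np.float64(0.40666801096550564), np.float64(-0.039582150157347055)] [[303, 264], [291, 270], [286, 287], [292, 298], [308, 303], [322, 294], [325, 283], [316, 267]]
ramp 6590.5 (array([596.2,  51.9]), array([249.6, 174.5]), 84.0, [[496.29998779296875, -63.0], [669.7999877929688, -81.30000305175781], [696.0, 166.89999389648438], [522.5, 185.1999969482422]]) [np.float64(0.5967186492954496), np.float64(0.052836735471404946)] [[223, 168], [216, 237], [315, 246], [319, 181]]
rack 3197.0 [[404, 168], [392, 244], [410, 245], [418, 195], [428, 193], [445, 197], [436, 250], [450, 251], [465, 176]]
dry 1184.0 [[421, 195], [412, 246], [433, 250], [443, 198]]
```

View pics/z1.png

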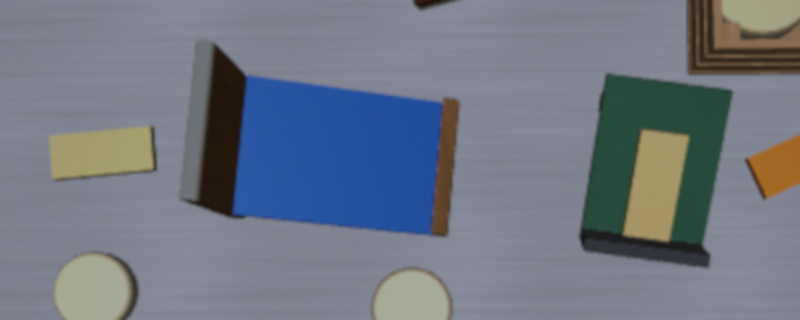

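Run:
```python
from h import *
from bench import r
img=cv2.imread('pics/top0.png')[:,:,::-1].copy(); c=r.calibration('top')
for uv,z in [((223,168),.07),((216,237),.07),((320,180),.006),((315,247),.006),((207,151),.225),((193,231),.225),((329,179),.036),((323,247),.036)]:
    print(uv,onz(c,[uv],z)[0].round(4))
sc=cv2.imread('pics/scene0.png')
cv2.imwrite('pics/z2.png',cv2.resize(sc[285:405,230:370],None,fx=5,fy=5,interpolation=cv2.INTER_CUBIC))
cv2.imwrite('pics/z3.png',cv2.resize(img[155:275,380:480,::-1],None,fx=5,fy=5,interpolation=cv2.INTER_CUBIC))
```

```text
(223, 168) [0.6873 0.1588 0.07  ]
(216, 237) [0.5191 0.1741 0.07  ]
(320, 180) [ 0.6694 -0.0755  0.006 ]
(315, 247) [ 0.4983 -0.0622  0.006 ]
(207, 151) [0.6872 0.1584 0.225 ]
(193, 231) [0.5175 0.1859 0.225 ]
(329, 179) [ 0.6654 -0.0985  0.036 ]
(323, 247) [ 0.4961 -0.0829  0.036 ]
```

View pics/z2.png

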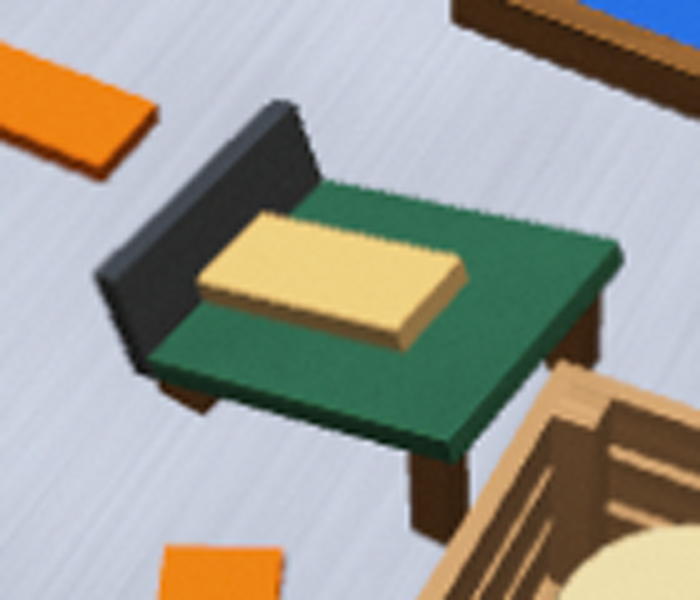

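View pics/z3.png

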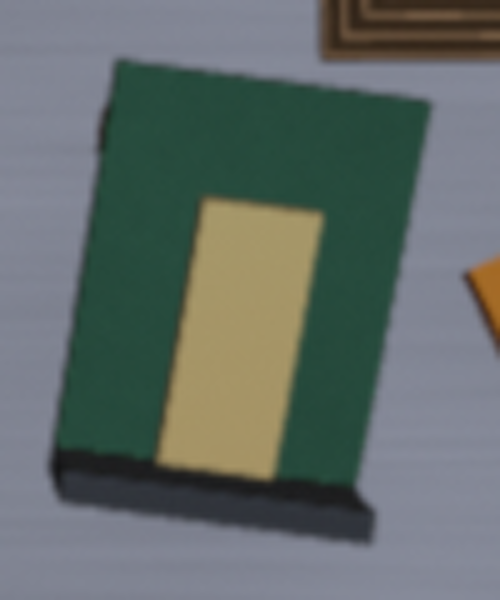

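Run:
```python
from h import *
from bench import r
ct=r.calibration('top'); cs=r.calibration('scene')
f=lambda p,o:((p[0]+.5)/5-.5+o[0],(p[1]+.5)/5-.5+o[1])
P={}
for n,a,b in [('dryLL',(157,465),(262,212)),('dryLR',(275,480),(200,277)),('dryHL',(203,197),(463,258)),('dryHR',(325,212),(402,335)),('bedHL',(117,60),(622,242)),('bedHR',(432,100),(455,447))]:
    o1,d1=ray(ct,[f(a,(380,155))]);o2,d2=ray(cs,[f(b,(230,285))]);d1=d1[0];d2=d2[0]
    t=np.linalg.lstsq(np.c_[d1,-d2],o2-o1,rcond=None)[0]
    p,q=o1+d1*t[0],o2+d2*t[1]; P[n]=(p+q)/2; print(n,P[n].round(4),'gap',np.linalg.norm(p-q).round(4))
N=np.linalg.norm
print('W',N(P['dryLL']-P['dryLR']),N(P['dryHL']-P['dryHR']),'L',N(P['dryLL']-P['dryHL']),N(P['dryLR']-P['dryHR']),'bedW',N(P['bedHL']-P['bedHR']))
c=sum(P[k] for k in P if k[0]=='d')/4; ax=(P['dryHL']+P['dryHR']-P['dryLL']-P['dryLR']);ax/=N(ax)
print('c',c,'ax',ax,'slope',np.degrees(np.arcsin(ax[2])),'yaw',np.degrees(np.arctan2(ax[1],ax[0])))
b=P['bedHR']-P['bedHL'];print('bed yaw',np.degrees(np.arctan2(b[1],b[0]))+90, (P['bedHR']+P['bedHL'])/2)
```

```text
dryLL [ 0.4932 -0.2971  0.0455] gap 0.0008
dryLR [ 0.4868 -0.3528  0.0481] gap 0.0041
dryHL [ 0.6172 -0.3146  0.0852] gap 0.0001
dryHR [ 0.611  -0.3714  0.0845] gap 0.0029
bedHL [ 0.6832 -0.2744  0.0875] gap 0.0007
bedHR [ 0.6637 -0.4225  0.0868] gap 0.0026
W 0.05609253947766899 0.05717796079972597 L 0.13140230663046135 0.13080856678928546 bedW 0.14941799025181743
c [ 0.55205123 -0.33397931  0.06579228] ax [ 0.94697114 -0.13779224  0.29027395] slope 16.87435753925088 yaw -8.278913580711299
bed yaw -7.471549003331674 [ 0.67344154 -0.34847504  0.08712276]
```

```bash
cat >> h.py <<'E'
def plan(s,xyz,yaw,yawnow=None):
    """rows needed in tool units to move TCP to xyz with tool y at yaw(deg, mod 180 chosen by caller)"""
    Rm=R.from_quat(s['eef_rot']); M=Rm.as_matrix(); y=M[:,1]; yn=np.degrees(np.arctan2(y[1],y[0]))
    d=Rm.inv().apply(np.array(xyz)-s['ee_pos'])*100
    turn=(yaw-yn+90)%180-90   # about world z; tool x is down => twist=-turn
    return dict(tool_x=M[:,0].round(3),yaw=round(yn,2),shift_cm=d.round(2),twist=round(-turn/5,2), twist_alt=round(-(turn-np.sign(turn)*180)/5,2))
E
python3 - <<'E'
from h import *
from bench import r
s=r.read_state()
print(plan(s,[.604,.3555,.12],5.3)); print(R.from_quat(s['eef_rot']).as_matrix().round(3))
E
```

```text
{'tool_x': array([-0.001,  0.001, -1.   ]), 'yaw': np.float64(-63.43), 'shift_cm': array([ 12.17, -67.23, -69.92]), 'twist': np.float64(-13.75), 'twist_alt': np.float64(22.25)}
[[-0.001  0.447 -0.894]
 [ 0.001 -0.894 -0.447]
 [-1.    -0.001  0.   ]]
```

Call:
drive_tool(
  motion=[
    [-6,-10,-10,-2],
    [-6,-67.2,-69.9,-13.75],
    [-6,-67.2,-69.9,-13.75],
    [-6,-67.2,-69.9,-13.75],
    [-6,-67.2,-69.9,-13.75],
    [-6,-67.2,-69.9,-13.75],
    [-6,-67.2,-69.9,-13.75],
    [-6,-67.2,-69.9,-13.75],
    [-6,-67.2,-69.9,-13.75],
    [-6,-67.2,-69.9,-13.75],
    [-6,-67.2,-69.9,-13.75],
    [-6,-67.2,-69.9,-13.75],
    [-6,-67.2,-69.9,-13.75],
    [-6,-67.2,-69.9,-13.75],
    [-6,-67.2,-69.9,-13.75],
    [-6,-67.2,-69.9,-13.75],
    [-6,-67.2,-69.9,-13.75],
    [-6,-67.2,-69.9,-13.75],
    [-6,-67.2,-69.9,-13.75],
    [-6,-67.2,-69.9,-13.75],
  ],
  grip=0,
)

```text
time: 1.82
ee_pos: [0.5575, 0.2239, 0.2947]
eef_rot: [0.476, 0.522, -0.477, 0.522]
ft_force: [1.3, -0.3, 0.5]
width: 0.0871
```

Run:
```python
from h import *
from bench import r
s=r.read_state();print(s['ee_pos'],s['joint_positions'])
print(plan(s,[.604,.3555,.14],5.3))
```

```text
[0.55752311 0.2239274  0.29473725] [ 0.16926921  0.36099107 -0.81737308  1.41155589  0.26185388  1.48067445
 -0.54733696]
{'tool_x': array([-0., -0., -1.]), 'yaw': np.float64(5.25), 'shift_cm': array([ 15.47,   5.83, -12.68]), 'twist': np.float64(-0.01), 'twist_alt': np.float64(35.99)}
```

Call:
drive_tool(
  motion=[
    [0,1.6,-3.5,0],
    [0,3.5,-7.5,0],
    [2,5.2,-11.3,0],
    [6,5.8,-12.7,0],
    [10,5.8,-12.7,0],
    [13,5.8,-12.7,0],
    [14.5,5.8,-12.7,0],
    [15.5,5.8,-12.7,0],
    [15.5,5.8,-12.7,0],
    [15.5,5.8,-12.7,0],
  ],
)

```text
time: 2.65
ee_pos: [0.6038, 0.3542, 0.1418]
eef_rot: [0.477, 0.522, -0.476, 0.523]
ft_force: [0.4, -0.6, 0.4]
width: 0.0872
```

Run:
```python
from h import *
from bench import r
s=r.read_state();print(s['ee_pos'],s['joint_positions'])
c=r.calibration('wrist'); im=r.camera('wrist'); cv2.imwrite('pics/w1.png',im[:,:,::-1])
m,b=blobs(im,(18,60,90),(35,255,255))
for k in b[:3]:
    w=onz(c,k[:,0],.014)
    q=cv2.minAreaRect((w[:,:2]*1000).astype(np.float32)); print(q, cv2.boundingRect(k))
```

```text
[0.60378193 0.35423055 0.14181322] [-0.10872942  0.67541283 -0.75444876  1.32521336  0.45911257  1.31401502
 -0.77348898]
((603.712158203125, 355.1614990234375), (55.06476974487305, 129.4852752685547), 5.275607109069824) (280, 141, 84, 183)
((790.93310546875, 272.6494140625), (13.458396911621094, 53.88261413574219), 10.237738609313965) (545, 333, 20, 62)
((435.1418151855469, 239.94627380371094), (53.78105926513672, 12.668031692504883), 89.55229187011719) (78, 333, 19, 62)
```

View pics/w1.png

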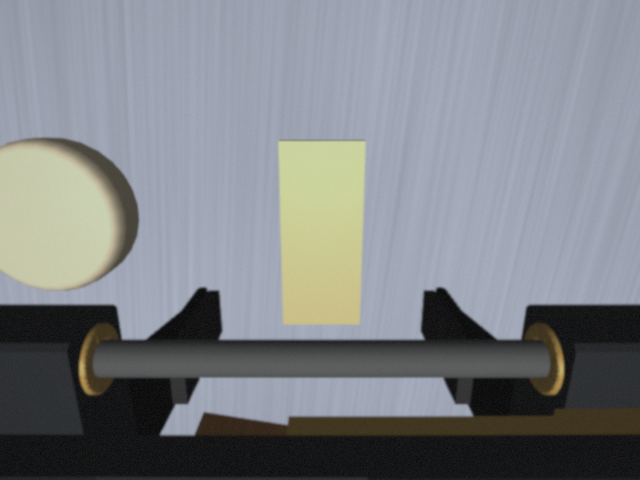

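The wrist view shows the board centred between the jaws at (322,232), with the cheese well clear at (60,215). It measures (603.7, 355.2) mm at 5.3°, which matches the top view.

Call:
drive_tool(
  motion=[
    [4,0,-0.1,0],
    [8,0,-0.1,0],
    [10,0,-0.1,0],
    [11,0,-0.1,0],
    [11.6,0,-0.1,0],
    [12,0,-0.1,0],
    [12,0,-0.1,0],
    [12,0,-0.1,0],
  ],
)

```text
time: 3.37
ee_pos: [0.6038, 0.3558, 0.0219]
eef_rot: [0.477, 0.522, -0.475, 0.523]
ft_force: [-0.1, -0.5, -0.2]
width: 0.0874
```

Call:
drive_tool(
  motion=[
    [0,0,0,0],
    [0,0,0,0],
    [0,0,0,0],
    [0,0,0,0],
    [0,0,0,0],
    [0,0,0,0],
    [0,0,0,0],
    [0,0,0,0],
  ],
  grip=255,
  force=20,
)

```text
time: 4.03
ee_pos: [0.603, 0.3552, 0.02]
eef_rot: [0.476, 0.523, -0.476, 0.523]
ft_force: [-0.7, 0.5, 1.9]
width: 0.0555
```

Run:
```python
from h import *
from bench import r
s=r.read_state();print(s['ee_pos'],s['ft_force'],s['width'])
print(plan(s,[.6017,.1404,.257],-5.1))
```

```text
[0.6029591  0.35519556 0.02002156] [-0.68894619  0.47704137  1.94621663] 0.05553337796158855
{'tool_x': array([ 0., -0., -1.]), 'yaw': np.float64(5.33), 'shift_cm': array([-23.7 ,  -2.12,  21.38]), 'twist': np.float64(2.09), 'twist_alt': np.float64(-33.91)}
```

Call:
drive_tool(
  motion=[
    [-3,0,0,0],
    [-7,0,0,0],
    [-11,0,0,0],
    [-15,0,0,0],
    [-19,0,0,0.3],
    [-23,-0.2,2,0.6],
    [-26,-0.6,6,0.9],
    [-27,-1,10,1.2],
    [-27,-1.4,14,1.6],
    [-27,-1.8,18,2],
    [-27,-2.1,20.5,2.1],
    [-27,-2.1,21.4,2.1],
    [-27,-2.1,21.4,2.1],
    [-27,-2.1,21.4,2.1],
  ],
)

```text
time: 5.2
ee_pos: [0.6017, 0.1404, 0.2899]
eef_rot: [0.522, 0.477, -0.522, 0.477]
ft_force: [-0.4, 0.9, -1.0]
width: 0.0558
```

Run:
```python
from h import *
from bench import r
s=r.read_state();print(s['ee_pos'],s['ft_force'],s['width'])
print(plan(s,[.6017,.1404,.257],-5.1))
for n in ('scene','top','wrist'):
  cv2.imwrite(f'pics/{n}2.png',r.camera(n)[:,:,::-1])
a=cv2.imread('pics/scene2.png')[130:330,280:480];b=cv2.imread('pics/top2.png')[120:320,150:350]
cv2.imwrite('pics/z4.png',cv2.resize(np.hstack([a,b]),None,fx=2,fy=2))
```

```text
[0.60173946 0.14036007 0.28993064] [-0.38064061  0.94930426 -1.00592902] 0.05581927773070953
{'tool_x': array([-0.,  0., -1.]), 'yaw': np.float64(-5.2), 'shift_cm': array([ 3.29, -0.  , -0.  ]), 'twist': np.float64(-0.02), 'twist_alt': np.float64(35.98)}
```

View pics/z4.png

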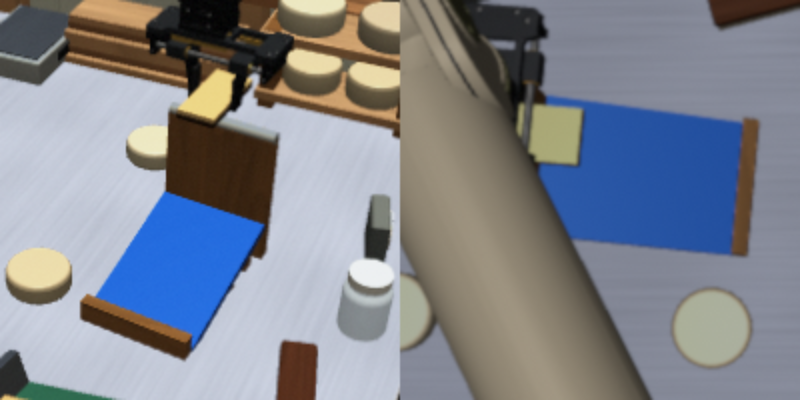

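View pics/wrist2.png

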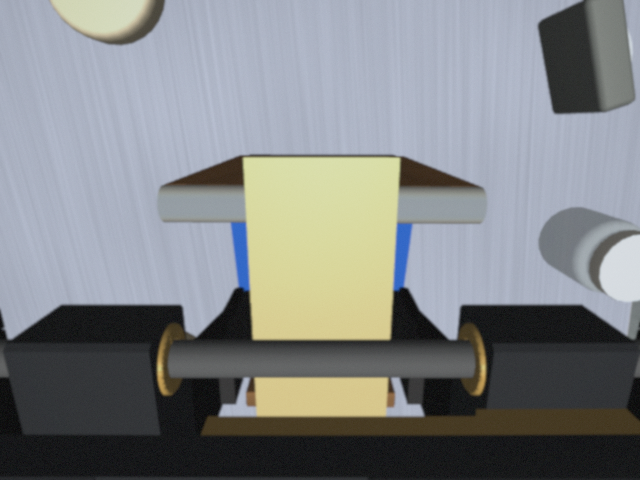

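Run:
```python
from h import *
from bench import r
c=r.calibration('wrist');s=r.read_state();print(s['time'])
o=np.array([.6042,.1683]);u=np.array([-.089,-.996])
for uv in [(200,186),(200,222),(450,186),(450,222)]:
    w=onz(c,[uv],.217)[0]; print(w, -120+1000*(w[:2]-o)@u)
for uv in [(245,158),(399,158)]:
    w=onz(c,[uv],.284)[0]; print('end',w, -120+1000*(w[:2]-o)@u)
for uv in [(161,204),(485,204)]: print(onz(c,[uv],.225)[0])
```

```text
5.35
[0.54132903 0.19247601 0.217     ] -138.48378621400698
[0.53801452 0.17310805 0.217     ] -118.89830752872734
[0.67332007 0.18104008 0.217     ] -138.84080594085486
[0.67335414 0.1613876  0.217     ] -119.26996814543223
end [0.57978058 0.20912087 0.284     ] -158.4842596778076
end [0.63492267 0.20434007 0.284     ] -158.63022702308461
[0.52208151 0.18598751 0.225     ]
[0.6889942  0.17152786 0.225     ]
```

Call:
drive_tool(
  motion=[
    [1.5,0,0,0],
    [3,0,0,0],
    [3.5,0,0,0],
    [3.5,0,0,0],
    [3.5,0,0,0],
    [3.5,0,0,0],
  ],
)

```text
time: 5.85
ee_pos: [0.6021, 0.1409, 0.2559]
eef_rot: [0.522, 0.477, -0.521, 0.477]
ft_force: [0.1, 0.0, -1.2]
width: 0.0558
```

Call:
drive_tool(
  motion=[
    [0,0,0,0],
    [0,0,0,0],
    [0,0,0,0],
    [0,0,0,0],
    [0,0,0,0],
    [0,0,0,0],
    [0,0,0,0],
    [0,0,0,0],
    [0,0,0,0],
    [0,0,0,0],
    [-2,0,0,0],
    [-4,0,0,0],
    [-4,0,0,0],
  ],
  grip=0,
)

```text
time: 6.93
ee_pos: [0.6029, 0.1409, 0.2988]
eef_rot: [0.524, 0.476, -0.521, 0.478]
ft_force: [1.2, 0.5, 1.0]
width: 0.0869
```

Run:
```python
from h import *
from bench import r
s=r.read_state();print(s['time'],s['ee_pos'],s['ft_force'],s['width'])
for n in ('scene','top','wrist'):
  cv2.imwrite(f'pics/{n}3.png',r.camera(n)[:,:,::-1])
a=cv2.imread('pics/scene3.png')[130:330,280:480];b=cv2.imread('pics/top3.png')[120:320,150:350]
cv2.imwrite('pics/z5.png',cv2.resize(np.hstack([a,b]),None,fx=2,fy=2))
```

```text
6.9333 [0.60286406 0.14086846 0.2988276 ] [1.18456    0.54198347 1.03547434] 0.08691031550193104
```

View pics/z5.png

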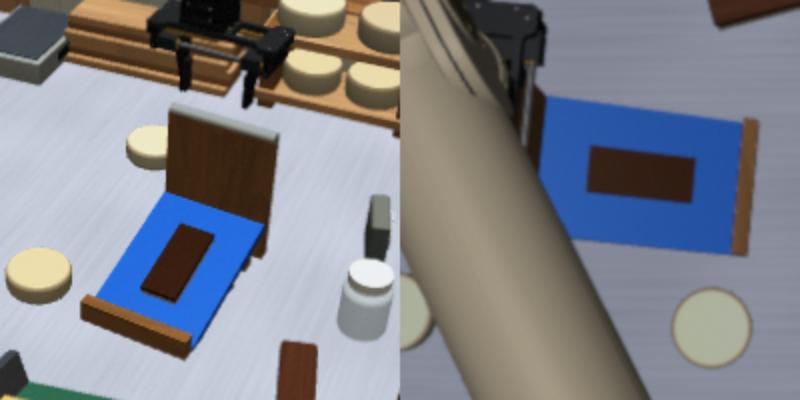

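The board has flipped: it lies dark face up and straight on the ramp, at about (470,207) in the top crop. Next I check that it is at rest and measure it on the ramp plane.

```bash
cat > meas.py <<'E'
from h import *
from bench import r
u=np.array([-.089,-.996]);n=np.array([*(np.sin(np.radians(15))*u),np.cos(np.radians(15))])
p0=np.array([.5935,.0488,.038])+.014*n
ax=np.array([*(np.cos(np.radians(15))*u),-np.sin(np.radians(15))]); ay=np.cross(n,ax)
def go(im,c):
    hsv=cv2.cvtColor(im,cv2.COLOR_RGB2HSV)
    m=cv2.inRange(hsv,np.array((0,60,15)),np.array((22,255,110)))
    cs,_=cv2.findContours(m,cv2.RETR_EXTERNAL,cv2.CHAIN_APPROX_NONE)
    for k in cs:
        if cv2.contourArea(k)<300: continue
        w=onplane(c,k[:,0],p0,n)-p0
        q=cv2.minAreaRect((np.c_[w@ax,w@ay]*1000).astype(np.float32))
        if 110<max(q[1])<150 and 40<min(q[1])<70:
            cc=p0+(q[0][0]*ax+q[0][1]*ay)/1000
            print(np.round(q[0],1),np.round(q[1],1),round(q[2],1),'topface centre',cc.round(4),'centre',(cc-.007*n).round(4))
if __name__=='__main__':
    for nm in ('top','top','scene'):
        go(r.camera(nm),r.calibration(nm))
    s=r.read_state();print(s['time'],s['ee_pos'])
E
python3 meas.py
```

```text
[-0.3  0.8] [ 51.  124.3] 89.9 topface centre [0.594  0.0454 0.0516] centre [0.5942 0.0473 0.0448]
[-581.8  105.6] [ 45.2 123.7] 6.5 topface centre [0.7483 0.5955 0.2021] centre [0.7485 0.5973 0.1953]
[-0.3  0.8] [124.4  50.7] 0.1 topface centre [0.594  0.0454 0.0516] centre [0.5942 0.0473 0.0448]
[-581.8  105.6] [ 45.2 123.7] 6.5 topface centre [0.7483 0.5955 0.2021] centre [0.7485 0.5973 0.1953]
[131.  244.1] [149.6  49. ] 19.8 topface centre [ 0.8251 -0.1026  0.0176] centre [ 0.8252 -0.1008  0.0108]
[3.4 2.7] [134.5  57.3] 0.2 topface centre [0.5955 0.0417 0.0506] centre [0.5957 0.0435 0.0439]
7.2333 [0.60154011 0.13998744 0.29395931]
```

Run:
```python
from h import *
from bench import r
s=r.read_state();print(plan(s,[.5943,.0470,.0635],-5.1), s['joint_positions'])
```

```text
{'tool_x': array([-0.001, -0.   , -1.   ]), 'yaw': np.float64(-5.17), 'shift_cm': array([23.05,  0.15,  9.31]), 'twist': np.float64(-0.01), 'twist_alt': np.float64(35.99)} [ 0.26217943  0.38945319 -0.75967895  1.36671531  0.26523919  1.49000759
 -0.57131786]
```

Call:
drive_tool(
  motion=[
    [0,0,3,0],
    [0,0,7,0],
    [2,0.1,9.1,0],
    [6,0.1,9.3,0],
    [10,0.1,9.3,0],
    [14,0.1,9.3,0],
    [16,0.1,9.3,0],
    [17,0.1,9.3,0],
    [17,0.1,9.3,0],
    [17,0.1,9.3,0],
  ],
)

```text
time: 8.07
ee_pos: [0.5948, 0.0477, 0.1257]
eef_rot: [0.522, 0.477, -0.522, 0.477]
ft_force: [0.0, 0.1, 1.8]
width: 0.087
```

Run:
```python
from h import *
from bench import r
import meas
c=r.calibration('wrist');im=r.camera('wrist');cv2.imwrite('pics/w4.png',im[:,:,::-1]); meas.go(im,c)
s=r.read_state();print(plan(s,[.5943,.0470,.0635],-5.1))
```

```text
[-6.   0.3] [ 54.3 119.7] 90.0 topface centre [0.594  0.0509 0.0531] centre [0.5941 0.0527 0.0463]
{'tool_x': array([ 0.002,  0.   , -1.   ]), 'yaw': np.float64(-5.17), 'shift_cm': array([ 6.31, -0.11,  0.09]), 'twist': np.float64(-0.01), 'twist_alt': np.float64(35.99)}
```

View pics/w4.png

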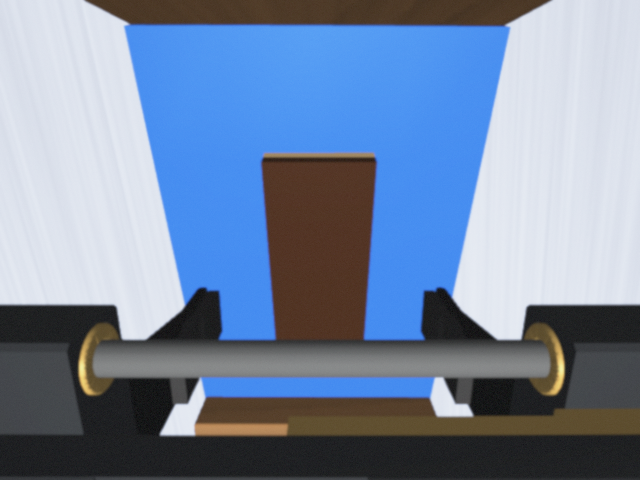

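The board sits centred between the jaws at (320,250). Its lower end is hidden by the crossbar, and its upper end agrees with the top view.

Call:
drive_tool(
  motion=[
    [2.5,-0.1,0.1,0],
    [4.5,-0.1,0.1,0],
    [5.4,-0.1,0.1,0],
    [5.8,-0.1,0.1,0],
    [6.1,-0.1,0.1,0],
    [6.2,-0.1,0.1,0],
    [6.2,-0.1,0.1,0],
    [6.2,-0.1,0.1,0],
  ],
)

```text
time: 8.78
ee_pos: [0.594, 0.0467, 0.0639]
eef_rot: [0.522, 0.477, -0.522, 0.477]
ft_force: [-0.2, 0.2, 0.5]
width: 0.087
```

Call:
drive_tool(
  motion=[
    [0,0,0,0],
    [0,0,0,0],
    [0,0,0,0],
    [0,0,0,0],
    [0,0,0,0],
    [0,0,0,0],
    [0,0,0,0],
    [0,0,0,0],
  ],
  grip=255,
  force=30,
)

```text
time: 9.45
ee_pos: [0.5934, 0.0465, 0.063]
eef_rot: [0.522, 0.477, -0.522, 0.477]
ft_force: [0.3, 0.8, 0.2]
width: 0.0558
```

Run:
```python
from h import *
from bench import r
s=r.read_state();print(plan(s,[.5492,-.3319,.16],-97.6), s['joint_positions'])
```

```text
{'tool_x': array([ 0., -0., -1.]), 'yaw': np.float64(-5.18), 'shift_cm': array([-9.7 , -0.99, 38.09]), 'twist': np.float64(-17.52), 'twist_alt': np.float64(18.48)} [ 0.37748456  0.52068382 -0.67183478  1.70060012  0.36530091  1.04902262
 -0.50511378]
```

Call:
drive_tool(
  motion=[
    [-1,0,0,0],
    [-3,0,0,0],
    [-6,0,0,0],
    [-10,0,0,0],
    [-14,0,0,0],
    [-16,0,0,0],
    [-16,0,0,0],
  ],
)

```text
time: 10.03
ee_pos: [0.5954, 0.0474, 0.2292]
eef_rot: [0.524, 0.475, -0.52, 0.479]
ft_force: [1.9, 0.0, -1.8]
width: 0.0557
```

Run:
```python
from h import *
from bench import r
s=r.read_state();print(s['width'],plan(s,[.5492,-.3319,.16],-97.6))
for n in ('scene','top'):
  cv2.imwrite(f'pics/{n}5.png',r.camera(n)[:,:,::-1])
a=cv2.imread('pics/scene5.png')[130:330,280:480];b=cv2.imread('pics/top5.png')[120:320,150:350]
cv2.imwrite('pics/z6.png',cv2.resize(np.hstack([a,b]),None,fx=2,fy=2))
```

```text
0.05574723938809547 {'tool_x': array([ 0.008,  0.   , -1.   ]), 'yaw': np.float64(-5.16), 'shift_cm': array([ 6.87, -1.25, 38.2 ]), 'twist': np.float64(-17.51), 'twist_alt': np.float64(18.49)}
```

View pics/z6.png

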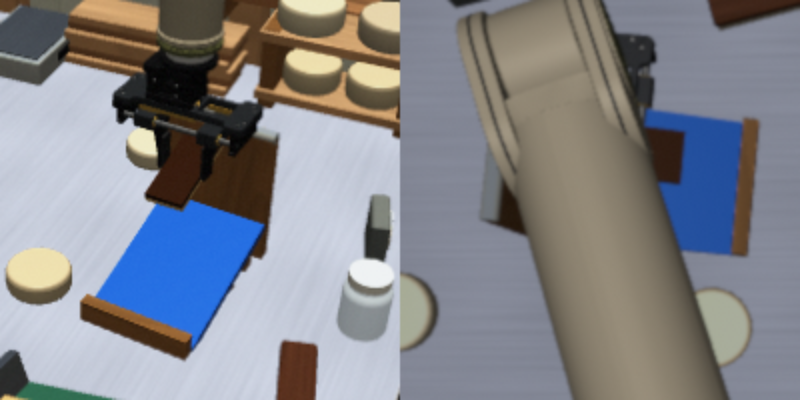

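The board is held dark face up with its tilt kept. Now across to the rack, with the quarter turn.

Call:
drive_tool(
  motion=[
    [0,0,2,1.2],
    [0,-0.2,5,2.6],
    [0,-0.3,8.5,4],
    [0,-0.4,12,5.4],
    [0,-0.5,15.5,6.8],
    [0,-0.6,19,8.2],
    [0,-0.8,22,9.6],
    [0,-0.9,25,11],
    [0,-1,28,12.4],
    [0,-1.1,31,13.8],
    [0,-1.2,34,15.2],
    [0,-1.2,36,16.6],
    [0,-1.2,37.5,17.8],
    [0,-1.2,38.1,18.5],
    [2,-1.2,38.1,18.5],
    [4,-1.2,38.1,18.5],
    [5,-1.2,38.1,18.5],
    [5,-1.2,38.1,18.5],
    [5,-1.2,38.1,18.5],
  ],
)

```text
time: 11.72
ee_pos: [0.5466, -0.3315, 0.1722]
eef_rot: [-0.705, 0.047, 0.706, 0.048]
ft_force: [-0.1, -0.3, -1.0]
width: 0.0556
```

Run:
```python
from h import *
from bench import r
s=r.read_state();print(s['ee_pos'],s['width'],plan(s,[.553,-.3325,.0868],-97.6),s['joint_positions'])
for n in ('scene','top','wrist'):
  cv2.imwrite(f'pics/{n}6.png',r.camera(n)[:,:,::-1])
a=cv2.imread('pics/scene6.png')[230:430,200:400];b=cv2.imread('pics/top6.png')[120:320,330:530]
cv2.imwrite('pics/z7.png',cv2.resize(np.hstack([a,b]),None,fx=2,fy=2))
```

```text
[ 0.54658547 -0.33145256  0.17220885] 0.05560810471584533 {'tool_x': array([-0.002,  0.001, -1.   ]), 'yaw': np.float64(-97.66), 'shift_cm': array([ 8.54,  0.03, -0.67]), 'twist': np.float64(-0.01), 'twist_alt': np.float64(35.99)} [ 0.71283403  0.42719467 -0.31485824  1.49427125  0.13567944  1.24367443
 -1.32391043]
```

View pics/z7.png

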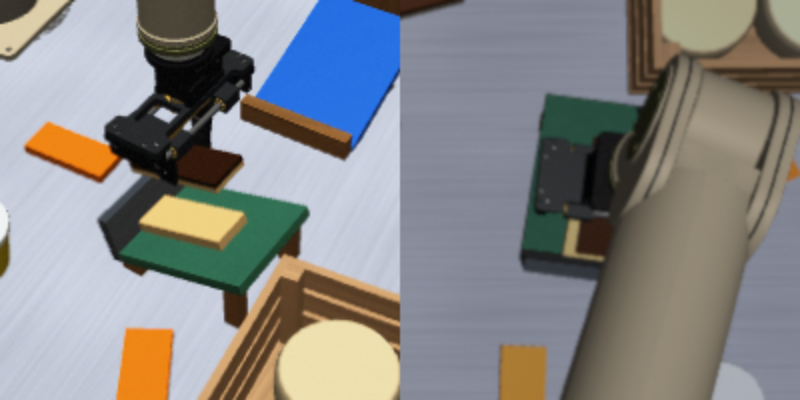

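View pics/wrist6.png

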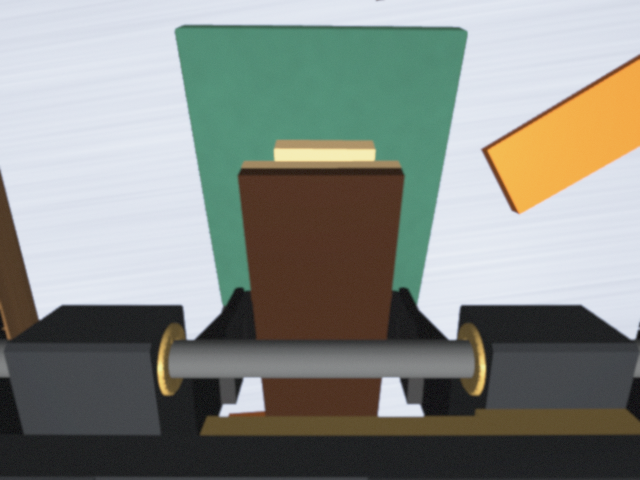

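Run:
```python
from h import *
from bench import r
c=r.calibration('wrist')
print('damp high top edge',onz(c,[(240,172),(403,172)],.178))
print('dry high top edge (lower row hidden?)',onz(c,[(275,149),(375,149)],.0865))
print('bed high edge',onz(c,[(178,28),(465,30)],.0885))
```

```text
damp high top edge [[ 0.61264085 -0.31430098  0.178     ]
 [ 0.6052905  -0.3691522   0.178     ]]
dry high top edge (lower row hidden?) [[ 0.61463115 -0.31676238  0.0865    ]
 [ 0.60730577 -0.37146139  0.0865    ]]
bed high edge [[ 0.68048231 -0.27802588  0.0885    ]
 [ 0.66026143 -0.42229132  0.0885    ]]
```

Call:
drive_tool(
  motion=[
    [2,0.1,-0.2,0],
    [4.5,0.15,-0.25,0],
    [6,0.15,-0.25,0],
    [6.8,0.15,-0.25,0],
    [7.2,0.15,-0.25,0],
    [7.2,0.15,-0.25,0],
    [7.2,0.15,-0.25,0],
    [7.2,0.15,-0.25,0],
  ],
)

```text
time: 12.53
ee_pos: [0.5501, -0.334, 0.1024]
eef_rot: [0.706, -0.048, -0.705, -0.047]
ft_force: [0.8, -0.5, -0.3]
width: 0.0557
```

Run:
```python
from h import *
from bench import r
s=r.read_state();print(s['ee_pos'],s['ft_force'],s['width'])
cv2.imwrite('pics/s7.png',r.camera('scene')[:,:,::-1])
a=cv2.imread('pics/s7.png')[280:380,230:370]
cv2.imwrite('pics/z8.png',cv2.resize(a,None,fx=5,fy=5,interpolation=cv2.INTER_CUBIC))
```

```text
[ 0.55006991 -0.33395279  0.10244781] [ 0.83274268 -0.51086889 -0.31339023] 0.05568162139959107
```

View pics/z8.png

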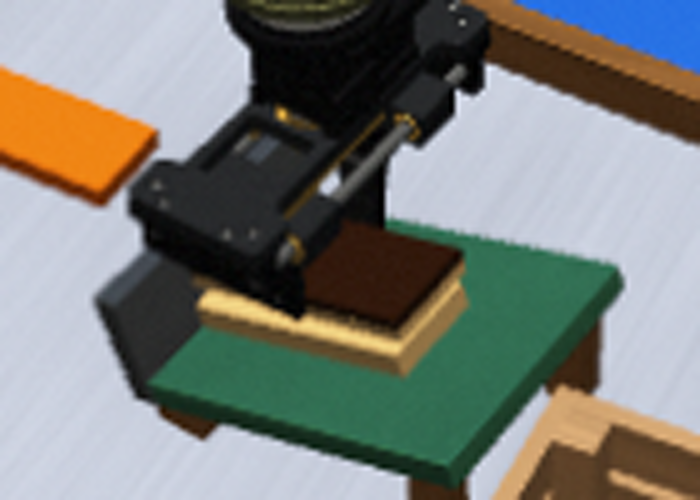

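Seen from the scene camera, the damp board hovers a few mm above the pale board with their ends aligned. I lower it in small steps while watching the force.

Call:
drive_tool(
  motion=[
    [0.2,0,0,0],
    [0.4,0,0,0],
    [0.5,0,0,0],
    [0.5,0,0,0],
    [0.5,0,0,0],
  ],
)

```text
time: 13.0
ee_pos: [0.5493, -0.3336, 0.0959]
eef_rot: [-0.705, 0.047, 0.706, 0.047]
ft_force: [0.3, -0.0, -0.7]
width: 0.0558
```

Call:
drive_tool(
  motion=[
    [0.1,0,0,0],
    [0.2,0,0,0],
    [0.3,0,0,0],
    [0.3,0,0,0],
    [0.3,0,0,0],
  ],
)

```text
time: 13.42
ee_pos: [0.5493, -0.3336, 0.093]
eef_rot: [-0.706, 0.047, 0.706, 0.047]
ft_force: [0.6, 0.3, -0.7]
width: 0.0556
```

Call:
drive_tool(
  motion=[
    [0.1,0,0,0],
    [0.2,0,0,0],
    [0.2,0,0,0],
    [0.2,0,0,0],
  ],
)

```text
time: 13.75
ee_pos: [0.5495, -0.3337, 0.0912]
eef_rot: [0.706, -0.047, -0.705, -0.047]
ft_force: [-0.1, 1.0, 2.3]
width: 0.0552
```

Call:
drive_tool(
  motion=[
    [0.1,0,0,0],
    [0.2,0,0,0],
    [0.2,0,0,0],
    [0.2,0,0,0],
  ],
)

```text
time: 14.08
ee_pos: [0.5497, -0.3337, 0.0898]
eef_rot: [0.706, -0.047, -0.705, -0.047]
ft_force: [-3.3, 1.5, 8.0]
width: 0.0554
```

Run:
```python
from h import *
from bench import r
s=r.read_state();print(s['ee_pos'],s['ft_force'],s['width'])
cv2.imwrite('pics/s9.png',r.camera('scene')[:,:,::-1])
a=cv2.imread('pics/s9.png')[280:380,230:370]
cv2.imwrite('pics/z9.png',cv2.resize(a,None,fx=5,fy=5,interpolation=cv2.INTER_CUBIC))
```

```text
[ 0.54970118 -0.33370167  0.08983247] [-3.26341882  1.4661882   7.96977375] 0.05538667154459754
```

View pics/z9.png

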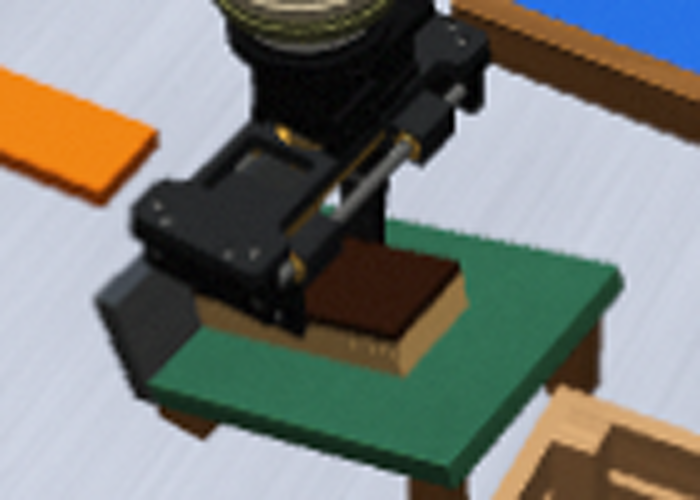

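They are in contact (8 N) and the edges line up, so I release and then retreat straight up.

Call:
drive_tool(
  motion=[
    [0,0,0,0],
    [0,0,0,0],
    [0,0,0,0],
    [0,0,0,0],
    [0,0,0,0],
    [0,0,0,0],
    [0,0,0,0],
  ],
  grip=0,
)

```text
time: 14.72
ee_pos: [0.5493, -0.3336, 0.0889]
eef_rot: [-0.706, 0.047, 0.706, 0.047]
ft_force: [0.2, 0.4, 1.3]
width: 0.0858
```

Call:
drive_tool(
  motion=[
    [-1,0,0,0],
    [-3,0,0,0],
    [-6,0,0,0],
    [-9,0,0,0],
    [-12,0,0,0],
    [-15,0,4,0],
    [-15,0,8,0],
    [-15,0,12,0],
    [-15,0,14,0],
    [-15,0,14,0],
    [-15,0,14,0],
  ],
)

```text
time: 15.63
ee_pos: [0.4098, -0.3153, 0.2404]
eef_rot: [0.706, -0.049, -0.705, -0.047]
ft_force: [0.5, -0.2, 0.8]
width: 0.087
```

Run:
```python
from h import *
from bench import r
s=r.read_state();print(s['time'],s['ee_pos'],s['ft_force'],s['width'])
for n in ('scene','top','wrist'):
  cv2.imwrite(f'pics/{n}10.png',r.camera(n)[:,:,::-1])
a=cv2.resize(cv2.imread('pics/scene10.png')[280:400,230:350],None,fx=3.3,fy=3.3,interpolation=cv2.INTER_CUBIC);b=cv2.resize(cv2.imread('pics/top10.png')[155:275,380:500],None,fx=3.3,fy=3.3,interpolation=cv2.INTER_CUBIC)
cv2.imwrite('pics/z10.png',np.hstack([a,b]))
```

```text
15.6333 [ 0.40977646 -0.31529011  0.2403675 ] [ 0.46185795 -0.20891154  0.77674668] 0.08698193054412037
```

View pics/z10.png

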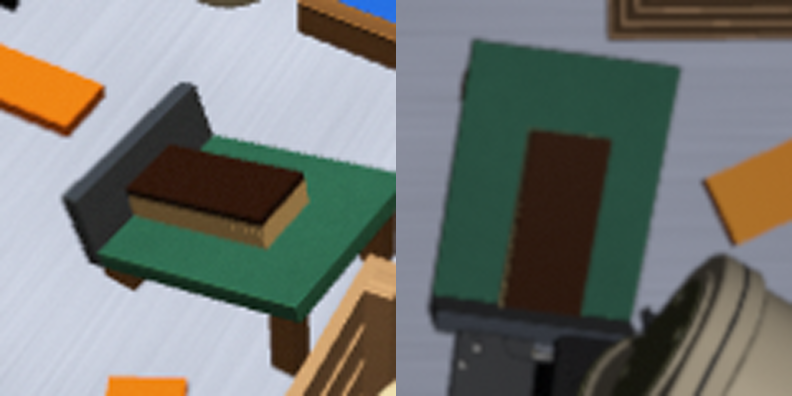

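View pics/wrist10.png

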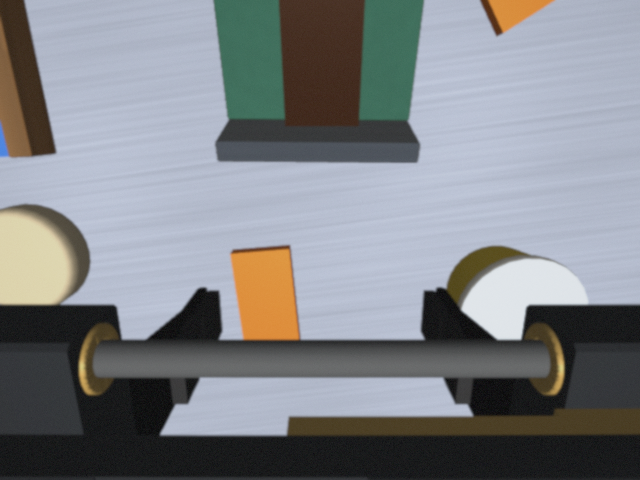

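Run:
```python
from h import *
from bench import r
ct=r.calibration('top'); cs=r.calibration('scene')
f=lambda p,o:((p[0]+.5)/3.3-.5+o[0],(p[1]+.5)/3.3-.5+o[1])
P={}
for n,a,b in [('LL',(106,305),(170,147)),('LR',(186,315),(130,190)),('HL',(133,131),(302,173)),('HR',(215,139),(265,222))]:
    o1,d1=ray(ct,[f(a,(380,155))]);o2,d2=ray(cs,[f(b,(230,280))]);d1=d1[0];d2=d2[0]
    t=np.linalg.lstsq(np.c_[d1,-d2],o2-o1,rcond=None)[0]
    p,q=o1+d1*t[0],o2+d2*t[1]; P[n]=(p+q)/2; print(n,P[n].round(4),'gap',np.linalg.norm(p-q).round(4))
c=sum(P.values())/4; u=np.array([.942,-.126,.309]);v=np.array([.1323,.991,0]);n=np.cross(u,v)
bh=np.array([.6734,-.3485,.0871])
for k,p in [('centre',c-.007*n),('H',(P['HL']+P['HR'])/2-.007*n),('L',(P['LL']+P['LR'])/2-.007*n)]:
    d=p-bh; print(k,'bed x',.19+d@u,'y',d@v,'z',d@n)
ax=P['HL']+P['HR']-P['LL']-P['LR'];print(np.degrees(np.arcsin(ax[2]/np.linalg.norm(ax))),np.degrees(np.arctan2(ax[1],ax[0])))
i0=cv2.imread('pics/top0.png')[:,:,::-1].copy();i1=cv2.imread('pics/top10.png')[:,:,::-1].copy()
for roi in [(110,240,190,310),(270,250,340,320)]:
    for i in (i0,i1):
        b=blobs(i,(15,30,90),(40,255,255),roi)[1]; print([cv2.minEnclosingCircle(k) for k in b[:1]])
```

```text
LL [ 0.4929 -0.2977  0.0562] gap 0.0011
LR [ 0.4871 -0.3539  0.0594] gap 0.0037
HL [ 0.614  -0.3123  0.096 ] gap 0.0012
HR [ 0.6096 -0.3687  0.0974] gap 0.0034
centre bed x 0.06960168664500321 y -0.001001642074456962 z 0.021812254483825667
H bed x 0.13391418467642957 y -0.00021877557581064834 z 0.021323471685159953
L bed x 0.005289188613576745 y -0.0017845085731032946 z 0.02230103728249143
17.57401415408852 -6.872886009035261
[((146.33871459960938, 275.30645751953125), 19.84503936767578)]
[((146.3360595703125, 275.3196716308594), 19.83347511291504)]
[((305.37786865234375, 283.5043640136719), 19.72547721862793)]
[((305.4107360839844, 283.503173828125), 19.748645782470703)]
```

Run:
```python
from bench import r
print(r.close_job())
```

```text
the job is handed in; nothing more can be done
None
```

The damp board is turned over and stacked, dark face up, on the pale board on the drying rack. I handed the job in at about 16 s of the 67 s; no verdict was reported.

**What I did:** I picked the board off the table and dropped it level across the steel lip from about 10 mm up. It flipped and came to rest straight on the middle of the blue ramp. I then regripped it, turned it a quarter turn, lowered it onto the pale board until contact (about 8 N) and released it.

**Last checks (two-camera measurement):**

| Check | Measured | Allowed |
|---|---|---|
| Board centre along the slope (bed x) | about 70 mm | 58–78 mm |
| Sideways from the bed's middle (bed y) | about −1 mm | within 30 mm |
| Height above the bed (bed z) | about 22 mm | 16–27 mm |
| Length against the slope direction | about 1° | 11.5° (0.2 rad) |

- **Low end:** it sits about 5 mm from the backstop, inside the 13 mm limit but not measured as touching it.
- **Pale board:** its visible corner is in the same place in the scene view as at the start.
- **Cheeses:** neither had moved in the top view.
- **Gripper:** it is open and well clear of the rack.

**Disagreement:** the wrist camera placed the rack about 3 mm nearer the robot along the slope than the fixed cameras did. I aimed between the two, and the result is within tolerance by the fixed cameras even with a 3 mm error.

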